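# Swing out the folding rack hook and hang the large seal ring in its groove

### The job

Swing the stiff folding hook on the green gauge rack all the way out until it meets its stop, then take the larger of the two brass rings out of its wooden cradle and hang it on the hook, seated down in the groove of its arm. Work gently: do not strain the hook or rack or drop the ring on it, and leave the smaller ring and the other things where they are.

Things in the scene. Friction and masses are not known exactly. Their poses are not given: they have to be found in the camera images.
- rack: Gauge rack, fixed: upright green panel 240 wide (its y), 8 thick, top edge 168 above the table, on a steel foot 150 x 240 x 12. Origin: on the table under the panel's middle. Its -x axis points out of the panel's front, roughly to the robot; z up. The folding hook is on its front. Rack and hook must never feel more than 25 N.
- hook (a joint): Hook angle about its vertical hinge, rad: 0 = folded flat along the panel's front (arm along the rack's -y), pi/2 = fully out at a hard stop (arm along the rack's -x). Opens clockwise seen from above; starts 0 to 0.3. The hinge is stiff: it takes about 5 N at the post to turn it, at any angle, and it stays where it is left.
- hook_hinge (a point): Point on the hook's vertical hinge axis, on the arm's centre line, 20 in front of the panel's mid-plane, 165 above the table. Axes turn with the hook: arm along its -y, z up. The arm is 17 to 18 in diameter out to 129 from the hinge, save one groove, 15 long and 9 in diameter, in its clamped sleeve. The groove's place is not measured: its middle is 40 to 80 from the hinge.
- hook_post (a point): Point on the upright steel post, 12 in diameter, at the hook's end, 135 from the hinge. The post rises to 36 above the arm's centre line; this point is 25 above it (190 above the table). The post stands higher than the panel's top edge, so it can be reached from above, and from behind too.
- ring: The larger brass ring, about 0.55 kg, outer diameter 124, bore 76, 10 thick, upright in its cradle. Origin: its centre; x axis = the ring's axis (level), z up. Its top is 142 above the table; grip it there across its 10 mm thickness. When seated, only the top 19 mm of the rim stand clear of the thick arm. Its centre is 29 under the arm's centre line perched on the thick arm, 33.5 seated.
- cradle_big: Wooden cradle of the larger ring, fixed, 48.5 x 132 x 40 high (x, y, z); origin under its centre. The ring stands 22 deep in a slot 12.5 wide along the cradle's y.
- small_ring: The smaller brass ring, outer diameter 84, bore 52, 10 thick, in a like cradle; it stays there. Origin: its centre.
- cradle_small: Wooden cradle of the smaller ring, fixed, same outer size as the other.
- oilstone: Bystander: dark stone 50 x 150 x 25, loose.
- vee_block: Bystander: steel block with a channel, 60 x 70 x 60, loose.
- spray: Bystander: spray can 60 in diameter, 190 high, loose.
- wrench: Bystander: wrench lying flat, loose.
- micrometer: Bystander: micrometer lying flat, loose.
- pot: Bystander: amber jar 70 in diameter, 90 high, with a white cap, loose.
- gauge_block: Bystander: steel block 35 x 50 x 50, loose.
There are look-alikes about, which are no part of the job. What is shaped like the ring but purple is not meant.

How it is judged:
By the outcome, as a careful person would: the job done as asked, in the order asked, and still so for the second after the job is handed in, with the robot touching nothing.
It also fails if it takes over 72 s, if anything falls off the work surface, if the arm or the gripper's body presses on something with over 40 N, if the wrist force passes 120 N, or if a joint passes its speed limit or range.

### The arm

A 6-joint arm with a two-finger parallel gripper is mounted at the origin on the work surface. World frame = base frame: x ahead of the robot, y to its left, z up, the work surface at z = 0. Lengths are in m, angles in rad, forces in N, time in s.
With the tool pointing down it reaches from about 0.275 to 0.725 m from the base axis. Payload 15.9 kg.
Tool frame: the origin (TCP) lies at the very end of the fingers, on their centre line; the grasp point (between the pads) lies 19 mm behind it (grasp_offset is the distance from the TCP to the grasp point, in m); z points along the fingers, y is the line along which they close (so a half turn about z gives the same grasp; the last joint's range is limited). The gripper opens to 85 mm and grips with 20 to 120 N. Pads are 22 mm wide; open, the fingers measure 114 mm over their backs; the gripper's body (76 mm by 85 mm) begins 54 mm behind the grasp point. The pads swing forward as they close: fully open they stand 13 mm farther back than shut.
Start: joints at [1.293, 0.213, -0.034, 1.323, 0, 1.571], TCP at [0.137, 0.481, 0.231] pointing down, gripper open.
Joint ranges: [-2.98, 2.98], [-0.74, 1.72], [-1.14, 1.35], [-2.1, 2.04], [-1.57, 1.44], [-3.14, 3.14]. Speed limits (rad/s): [1.89, 1.89, 2.39, 2.57, 3.14, 3.14].

### API

Orientations are given as a unit quaternion [w, x, y, z].
In Python, from bench import get_obs, camera, sign_off, grasp_offset gives the robot as it stands.
- The arm moves only by the tool send_rows, never from a script. Its argument "steps" is a list of rows, each a list of 7 numbers: the closure, from -1 (fully open) to 1 (shut), so that 0 is half open, then the shift along the world's x, y, z in m, then the turn, a rotation vector about the world's x, y, z in rad. In form: [[hand, tx, ty, tz, rx, ry, rz], ...]. A call has 1 to 10 rows; each row shifts and turns the commanded pose from where the row before left it; what a row does not reach is not made up. A row lasts 1/10 s, in which the tool goes at most 50 mm and 8.59 degrees, less where a joint would pass 70% of its speed; a pose out of reach is approached as far as the arm can. A call is refused whole if a number of a shift passes 0.05 or a number of a turn 0.15, either way. A call with a gripper value outside its range is refused whole. The fingers move at their own pace and stop on an object; the grip force is fixed at half the most. Time passes only in rows, so rows that do not move let the fingers close. It gives the time, the measured TCP pose, the force, the opening and the grip force at its end, in the units of the state.
- get_obs(): the state, without advancing time (a new reading comes with each control period).
- camera(name): name is "scene" or "side" or "wrist"; returns a dict with "pixels" (420x560x3 uint8, blue, green, red), "mtx" (3x3 intrinsics, pixels), "T" (4x4, takes a point from camera to world coordinates). Camera axes: x right, y up, looking along -z (the intrinsics and any distortion apply to the point x, -y, -z); pixel columns grow to the right and rows downward; lengths in m; the calibration is good to about 2 mm. A picture is of the moment at which its call begins. There is no depth.
- sign_off(): hands the job in; it is judged then, once.
The state is a dict: "time_s": time; "qpos": joint angles; "qvel": joint speeds; "joint_efforts": joint torques, N m; "position": TCP position; "tcp_rot": TCP orientation; "force": force on the tool from outside, world axes, zero at the start; "torque": the same for the moment, N m; "width": opening from 0.0 (shut) to 1.0 (fully open); "gripper_force": force on a finger pad.
Only numpy, scipy, OpenCV 4.12 (cv2) and the standard library are available. Lean on these libraries where they do the work, as an engineer would, in place of code of your own. Each camera call takes 0.05 s, during which the arm holds its last target. There are 200 camera calls.

## Working session

There is one attempt and no reset: what is moved stays moved. The work goes in short steps, Python scripts to look and compute and a tool call to move; the robot and the scene stay as the last step left them, time stands still between calls to the robot, and variables do not carry over. Pictures are saved under pics/ and viewed, at most 10 in all, crops included, and the job is handed in when it is done.

Besides the shell and the picture viewer there is one more tool, called after "Emit:" by a JSON object that holds its "method" and its "body". send_rows: Moves the arm, as the interface text tells. Its arguments: {"type":"object","properties":{"steps":{"type":"array","items":{"type":"array","items":{"type":"number"}}}},"required":["steps"]}

```bash
ls; mkdir -p pics
python3 - <<'E'
from bench import *
import cv2,numpy as np
print(grasp_offset, get_obs())
ims=[]
for n in ("scene","side"):
    c=camera(n); cv2.imwrite(f"pics/{n}0.png",c["pixels"]); np.savez(f"{n}0.npz",**c); print(n,c["mtx"],c["T"],c.keys())
E
```

```text
pics
0.0187 {'time_s': 0.0, 'qpos': array([ 1.29300769e+00,  2.13329443e-01, -3.50359596e-02,  1.32350523e+00,
       -2.17243461e-05,  1.57078158e+00]), 'qvel': array([ 0.00060586,  0.00171614, -0.00051968,  0.00036117,  0.00237757,
        0.00041823]), 'joint_efforts': array([-3.44909095e-03, -6.86180091e+01,  4.87112904e+01,  1.81796268e-02,
        4.48735875e-06, -4.43392923e-05]), 'position': array([0.13703034, 0.48051067, 0.23083869]), 'tcp_rot': array([-6.36143819e-05,  1.38440838e-01,  9.90370560e-01, -5.33484611e-04]), 'force': array([ 0.38845876, -0.22434159, -0.09177569]), 'torque': array([ 0.03985167, -0.01754252,  0.03224922]), 'gripper_force': 0.0, 'width': 1.0003668631630376}
scene [[474.48951168   0.         268.78082383]
 [  0.         474.48951168 207.14907852]
 [  0.           0.           1.        ]] [[-0.76752103 -0.50208065  0.39853041  1.15313175]
 [ 0.64096717 -0.60936764  0.46672493  0.54497345]
 [ 0.00851798  0.61366611  0.7895197   1.27723422]
 [ 0.          0.          0.          1.        ]] dict_keys(['pixels', 'mtx', 'T'])
side [[515.48064469   0.         280.6202661 ]
 [  0.         515.48064469 216.63272789]
 [  0.           0.           1.        ]] [[ 0.92399696  0.22527745 -0.30899787  0.06416072]
 [-0.38220231  0.51809253 -0.76518072 -1.3930563 ]
 [-0.01228848  0.82512436  0.56481748  1.06952441]
 [ 0.          0.          0.          1.        ]] dict_keys(['pixels', 'mtx', 'T'])
```

View pics/scene0.png

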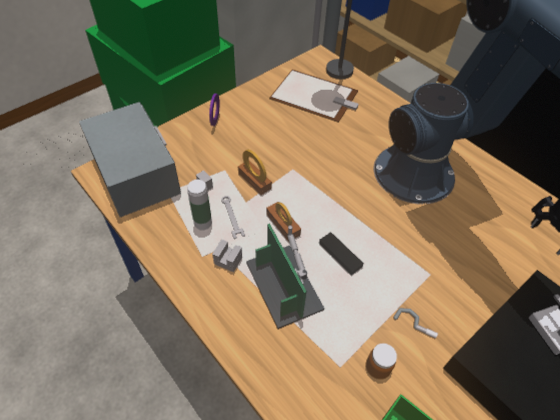

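View pics/side0.png

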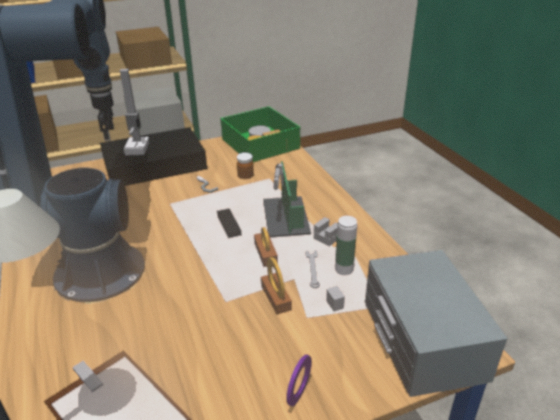

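The scene view shows the rack at about (285,280), with the hook in front of it at (297,255). There are brass rings in cradles at (254,165) and (284,215), and a purple ring at (214,110). In the side view the rack is at (287,205), the brass rings at (275,280) and (265,245), and the purple one at (300,380). Next I'll take one close crop that joins both views.

```bash
cat > h.py <<'E'
import numpy as np, cv2
from bench import *
def ray(c,uv):
    K,T=c["mtx"],c["T"]; d=np.linalg.inv(K)@np.array([uv[0],uv[1],1.]); d=T[:3,:3]@(d*[1,-1,-1]); return T[:3,3],d/np.linalg.norm(d)
def onz(c,uv,z):
    o,d=ray(c,uv); return o+d*(z-o[2])/d[2]
def tri(c1,p1,c2,p2):
    o1,d1=ray(c1,p1);o2,d2=ray(c2,p2); s=np.linalg.lstsq(np.c_[d1,-d2],o2-o1,rcond=None)[0]
    a,b=o1+s[0]*d1,o2+s[1]*d2; return (a+b)/2,np.linalg.norm(a-b)
def proj(c,p):
    q=c["T"][:3,:3].T@(np.asarray(p)-c["T"][:3,3]); q=q*[1,-1,-1]; u=c["mtx"]@q; return u[:2]/u[2]
E
python3 - <<'E'
import cv2,numpy as np
a=cv2.imread("pics/scene0.png")[145:325,225:345]; b=cv2.imread("pics/side0.png")[155:315,215:335]
a=cv2.resize(a,None,fx=3.3,fy=3.3,interpolation=cv2.INTER_CUBIC); b=cv2.resize(b,None,fx=3.3,fy=3.3,interpolation=cv2.INTER_CUBIC)
o=np.zeros((594,792,3),np.uint8); o[:a.shape[0],:a.shape[1]]=a[:594]; o[:b.shape[0],396:396+b.shape[1]]=b; cv2.imwrite("pics/crop.png",o)
E
```

```text
(no output)
```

View pics/crop.png

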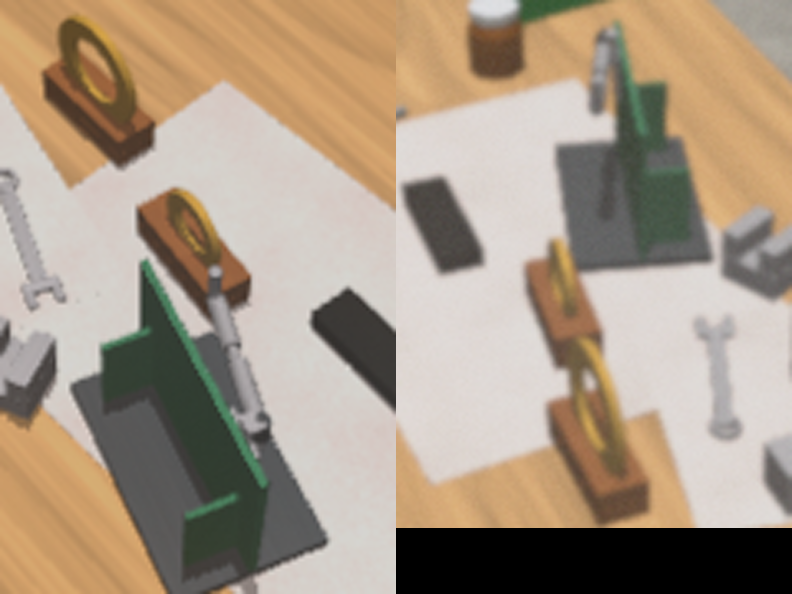

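The larger ring could be confused with three things: the small brass ring at scene (284,213), the purple ring at (214,110), and the big brass ring at (254,168). The crop shows the ring at (254,168) is clearly the larger brass one, so I choose that. The hook is nearly folded, with its hinge at about (303,274) and the post top at (290,227).

Run:
```python
from h import *
s=dict(np.load("scene0.npz"));d=dict(np.load("side0.npz"))
S=lambda x,y:(x/3.3+225,y/3.3+145); D=lambda x,y:((x-396)/3.3+215,y/3.3+155)
np.set_printoptions(precision=4,suppress=True)
for n,p,z in [("panelA",S(147,262),.168),("panelB",S(265,487),.168),("posttop",S(215,270),.201),("hinge",S(258,425),.165),
 ("cb1",S(45,68),.04),("cb2",S(122,150),.04),("cb3",S(154,125),.04),("ringtop",S(85,18),.142),("cs1",S(138,207),.04),("cs2",S(218,292),.04),("cs3",S(250,276),.04)]: print(n,onz(s,p,z))
for n,p,z in [("panelA",D(640,160),.168),("panelB",D(617,25),.168),("posttop",D(600,105),.165),("ringtop",D(583,340),.142),("hinge",D(605,38),.165)]: print("side",n,onz(d,p,z))
for n in ("scene0","side0"):
    c=s if n=="scene0" else d; im=c["pixels"]; h=cv2.cvtColor(im,cv2.COLOR_BGR2HSV)
    m=cv2.inRange(h,(18,110,60),(32,255,255)); k,l,st,ce=cv2.connectedComponentsWithStats(m)
    for i in range(1,k):
        if 30<st[i,4]<3000: print(n,st[i],ce[i])
```

```text
panelA [ 0.6318 -0.0611  0.168 ]
panelB [0.7002 0.1655 0.168 ]
posttop [ 0.6084 -0.0002  0.201 ]
hinge [0.6655 0.1196 0.165 ]
cb1 [ 0.4916 -0.3973  0.04  ]
cb2 [ 0.5004 -0.2562  0.04  ]
cb3 [ 0.4532 -0.2613  0.04  ]
ringtop [ 0.4729 -0.3484  0.142 ]
cs1 [ 0.5352 -0.1887  0.04  ]
cs2 [ 0.5419 -0.0604  0.04  ]
cs3 [ 0.5055 -0.0548  0.04  ]
side panelA [ 0.6105 -0.1132  0.168 ]
side panelB [0.6956 0.1496 0.168 ]
side posttop [0.6156 0.003  0.165 ]
side ringtop [ 0.4683 -0.3195  0.142 ]
side hinge [0.6742 0.1326 0.165 ]
scene0 [ 351   11  107   69 1326] [410.362   44.9208]
scene0 [158 100  52  27  54] [184.4074 112.5741]
scene0 [243 150  23  31 279] [254.4373 163.4803]
scene0 [277 203  15  22 130] [283.9692 212.7462]
scene0 [393 332  31  29  70] [409.6714 346.9429]
scene0 [223 339  30  36  70] [236.9714 355.5857]
side0 [248 136  12   4  32] [252.9375 137.1875]
side0 [262 228   7  20  90] [265.2778 237.8   ]
side0 [269 257  16  41 209] [276.3062 277.622 ]
side0 [201 387   8  15  36] [204.5556 394.6111]
side0 [ 23 392   4  21  37] [ 24.4054 402.4595]
```

Emit:
{"method": "send_rows", "body": {"steps": [[1,0,0,0.04,0,0,0],[1,0.025,-0.025,0.03,0,0,0],[1,0.025,-0.025,0.03,0,0,0],[1,0.025,-0.025,0.03,0,0,0],[1,0.025,-0.025,0.03,0,0,0],[1,0.025,-0.025,0.02,0,0,0],[1,0.025,-0.025,0.01,0,0,0],[1,0.025,-0.025,0,0,0,0],[1,0.025,-0.025,0,0,0,0],[1,0.025,-0.025,0,0,0,0]]}}

```text
time_s: 1.1
position: [0.3629, 0.2546, 0.4212]
tcp_rot: [-0.0, 0.138, 0.99, -0.0]
force: [0.1, 1.7, -0.7]
width: 0.003
gripper_force: 0.0
```

Emit:
{"method": "send_rows", "body": {"steps": [[1,0.025,-0.025,0,0,0,0],[1,0.025,-0.025,0,0,0,0],[1,0.025,-0.025,0,0,0,0],[1,0.025,-0.025,0,0,0,0],[1,0.025,-0.025,0,0,0,0],[1,0,0,0,0,0,0]]}}

```text
time_s: 1.7
position: [0.4892, 0.1282, 0.42]
tcp_rot: [-0.001, 0.14, 0.99, -0.001]
force: [0.3, 0.1, -0.4]
width: 0.002
gripper_force: 0.0
```

Run:
```python
from h import *
np.set_printoptions(precision=4,suppress=True)
c=camera("wrist"); np.savez("w1.npz",**c); cv2.imwrite("pics/w1.png",c["pixels"]); o=get_obs(); print(c["T"],o["position"],o["tcp_rot"],o["qpos"],o["time_s"])
for p in ([.6655,.1196,.165],[.6084,0,.201],[.473,-.335,.142]): print(proj(c,p))
```

```text
[[ 0.2771 -0.9156 -0.2914  0.4135]
 [ 0.9608  0.2638  0.0849  0.1498]
 [-0.0009 -0.3035  0.9528  0.5631]
 [ 0.      0.      0.      1.    ]] [0.4881 0.1295 0.4204] [-0.0008  0.1398  0.9902 -0.0004] [ 0.2594  0.3017  0.57    1.8408 -0.0001  0.5399] 1.75
[310.6628 304.4211]
[205.2793 305.0459]
[-56.1083 256.2143]
```

View pics/w1.png

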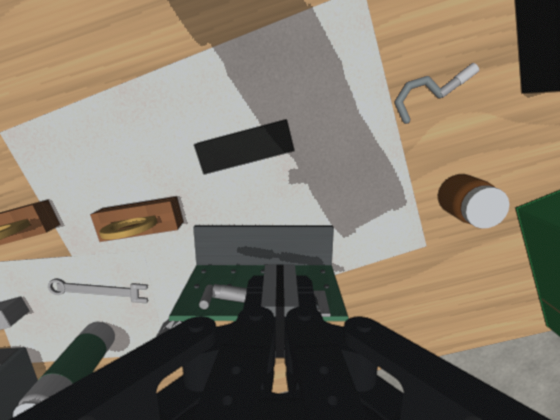

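The wrist view shows the panel's top edge along row 318, columns 168–345, and the post at about (206,297). The fingers hide the middle of the hook, so I'll back off 10 cm and look again.

Emit:
{"method": "send_rows", "body": {"steps": [[1,-0.03,-0.02,-0.01,0,0,0],[1,-0.03,-0.02,-0.01,0,0,0],[1,-0.03,-0.02,-0.01,0,0,0],[1,-0.02,-0.01,-0.01,0,0,0],[1,0,0,0,0,0,0]]}}

```text
time_s: 2.25
position: [0.3743, 0.0604, 0.3812]
tcp_rot: [0.0, 0.139, 0.99, 0.0]
force: [0.5, -0.4, -0.5]
width: -0.003
gripper_force: 0.0
```

Run:
```python
from h import *
np.set_printoptions(precision=4,suppress=True)
c=camera("wrist"); np.savez("w2.npz",**c); o=get_obs(); print(o["position"],o["time_s"])
q=[proj(c,p) for p in ([.6655,.1196,.165],[.6084,0,.201],[.473,-.335,.142])];print(q)
x,y=((q[0]+q[1])/2).astype(int); x0=max(x-130,0);y0=max(0,y-97); print(x0,y0)
cv2.imwrite("pics/w2.png",cv2.resize(c["pixels"][y0:y0+195,x0:x0+260],None,fx=3,fy=3,interpolation=cv2.INTER_CUBIC))
```

```text
[0.3758 0.0609 0.3816] 2.3
[array([384.9351, 382.2012]), array([284.9031, 390.5964]), array([  9.7175, 331.7589])]
204 289
```

View pics/w2.png

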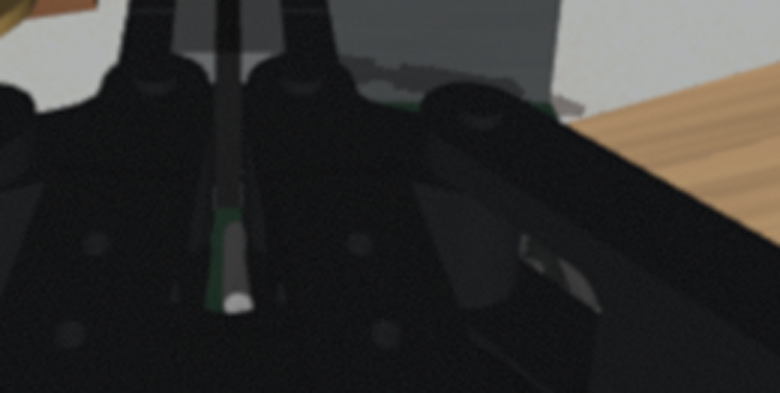

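The crop shows that backing off put the hook behind the fingers, because image-up is −x. I'll go outward instead.

Emit:
{"method": "send_rows", "body": {"steps": [[1,0.03,0,0.005,0,0,0],[1,0.035,0,0.005,0,0,0],[1,0.035,0,0.005,0,0,0],[1,0.035,0,0,0,0,0],[1,0.035,0,0,0,0,0],[1,0.035,0,0,0,0,0],[1,0.035,0,0,0,0,0],[1,0.02,0,0,0,0,0],[1,0,0,0,0,0,0]]}}

```text
time_s: 3.2
position: [0.6296, 0.0621, 0.3943]
tcp_rot: [-0.001, 0.138, 0.99, -0.0]
force: [0.1, -0.5, -0.2]
width: 0.001
gripper_force: 0.0
```

Run:
```python
from h import *
np.set_printoptions(precision=4,suppress=True)
c=camera("wrist"); np.savez("w3.npz",**c); o=get_obs(); print(o["position"],o["time_s"])
q=[proj(c,p) for p in ([.6655,.1196,.165],[.6084,0,.201],[.473,-.335,.142])];print(q)
x,y=((q[0]+q[1])/2).astype(int); x0=max(x-130,0);y0=max(0,y-97); print(x0,y0)
cv2.imwrite("pics/w3.png",cv2.resize(c["pixels"][y0:y0+195,x0:x0+260],None,fx=3,fy=3,interpolation=cv2.INTER_CUBIC))
```

```text
[0.6284 0.062  0.3952] 3.25
[array([338.1613, 197.5955]), array([214.3875, 185.1693]), array([-96.5183, 140.1419])]
146 94
```

View pics/w3.png

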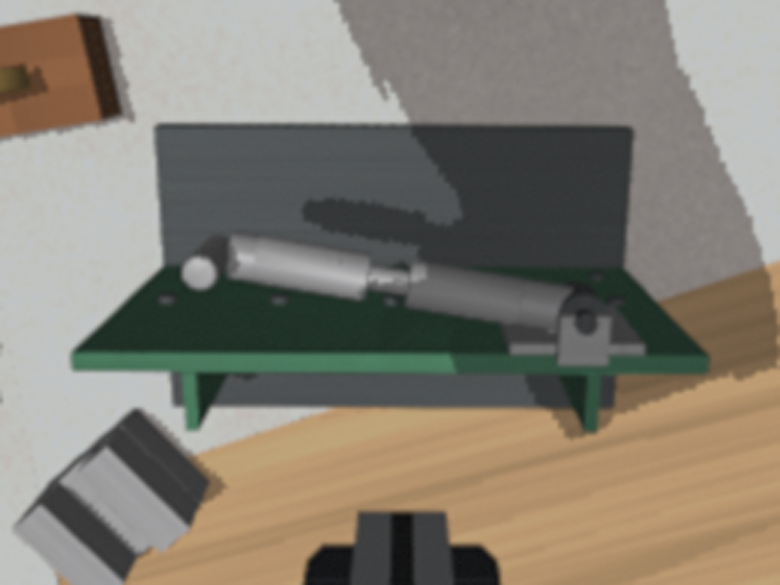

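This view is clear. In crop pixels (crop/3 + (146,94)) the post top is at (200,272), the groove at (388,279), the hinge pin at (586,320), and the panel's top edge runs from (73,362) to (708,363).

Run:
```python
from h import *
np.set_printoptions(precision=4,suppress=True)
c=dict(np.load("w3.npz")); P=lambda x,y,z:onz(c,(x/3+146,y/3+94),z)
A=P(73,362,.168);B=P(708,363,.168);post=P(200,272,.201);g=P(388,279,.167)
u=(B-A)[:2];L=np.linalg.norm(u);u/=L; X=np.array([u[1],-u[0]]) # rack x
M=((A+B)/2)[:2]; print("panel",A,B,L,"yaw",np.degrees(np.arctan2(X[1],X[0])),M)
print("post",post,"groove",g)
for z in (.165,.175,.185):
    h=P(586,320,z); r=(h[:2]-M); print(z,h,"rack x,y",r@X,r@u,"d post",np.linalg.norm(h-post*[1,1,0]-[0,0,z]),"d groove",np.linalg.norm((h-g)[:2]))
print("post to panel",(post[:2]-M)@X)
```

```text
panel [ 0.6323 -0.0671  0.168 ] [0.6979 0.1623 0.168 ] 0.2385637226209545 yaw -15.95849377682694 [0.6651 0.0476]
post [ 0.6074 -0.0015  0.201 ] groove [0.6342 0.0555 0.167 ]
0.165 [0.6699 0.1222 0.165 ] rack x,y -0.015835985667255435 0.07305913644410114 d post 0.1386018291862742 d groove 0.07567989378737523
0.175 [0.6668 0.1212 0.175 ] rack x,y -0.018544699224567966 0.07119317121860652 d post 0.13627915301645005 d groove 0.07331783509719815
0.185 [0.6637 0.1201 0.185 ] rack x,y -0.021253412781880483 0.06932720599311189 d post 0.13399696246817505 d groove 0.07102958168064999
post to panel -0.0419115249309131
```

Emit:
{"method": "send_rows", "body": {"steps": [[1,0,-0.015,-0.03,0,0,-0.05],[1,0,-0.015,-0.03,0,0,-0.05],[1,0.003,-0.015,-0.03,0,0,-0.05],[1,0,-0.015,-0.03,0,0,0],[1,0,-0.015,-0.03,0,0,0],[1,0,0,0,0,0,0],[1,0,0,0,0,0,0]]}}

```text
time_s: 3.95
position: [0.6303, -0.0073, 0.2617]
tcp_rot: [0.0, 0.202, 0.979, 0.0]
force: [-0.1, 0.1, 0.4]
width: 0.002
gripper_force: 0.0
```

Run:
```python
from h import *
np.set_printoptions(precision=4,suppress=True)
o=[get_obs() for _ in range(5)]; print([x["position"] for x in o],o[0]["tcp_rot"],o[0]["force"])
```

```text
[array([ 0.6303, -0.0073,  0.2617]), array([ 0.6303, -0.0073,  0.2617]), array([ 0.6303, -0.0073,  0.2617]), array([ 0.6303, -0.0073,  0.2617]), array([ 0.6303, -0.0073,  0.2617])] [0.0001 0.2024 0.9793 0.0002] [-0.1027  0.1134  0.3627]
```

Emit:
{"method": "send_rows", "body": {"steps": [[1,0.002,-0.006,-0.02,0,0,-0.03],[1,0,0,-0.02,0,0,0],[1,0,0,-0.02,0,0,0],[1,0,0,-0.018,0,0,0],[1,0,0,0,0,0,0],[1,0,0,0,0,0,0]]}}

```text
time_s: 4.55
position: [0.6339, -0.0131, 0.1846]
tcp_rot: [0.001, 0.217, 0.976, 0.0]
force: [0.1, 0.1, -0.6]
width: -0.003
gripper_force: 0.0
```

Run:
```python
from h import *
np.set_printoptions(precision=4,suppress=True)
o=get_obs();print(o["position"],o["force"])
H=np.array([.6655,.1207]); fold=np.radians(-106)
y0=2*np.arctan2(o["tcp_rot"][2],o["tcp_rot"][1])
# tool centre path: 17 mm behind post, tool x along tangent
prev=o["position"][:2];py=y0
for phi in list(np.arange(.163,1.571,.1))+[1.571]:
    a=fold-phi; ad=np.array([np.cos(a),np.sin(a)]); t=a-np.pi/2; td=np.array([np.cos(t),np.sin(t)]); yaw=t%(2*np.pi)
    p=H+.135*ad-.017*td; print(f"{phi:.2f}",p,"d",p-prev,"dyaw",yaw-py); prev=p;py=yaw
```

```text
[ 0.6339 -0.0131  0.1846] [ 0.1194  0.1351 -0.5803]
0.16 [ 0.6231 -0.0086] d [-0.0108  0.0046] dyaw -0.005401022478861428
0.26 [ 0.6104 -0.0037] d [-0.0127  0.0049] dyaw -0.10000000000000009
0.36 [0.5982 0.0024] d [-0.0121  0.0061] dyaw -0.10000000000000009
0.46 [0.5868 0.0097] d [-0.0115  0.0073] dyaw -0.10000000000000009
0.56 [0.5761 0.0181] d [-0.0107  0.0084] dyaw -0.10000000000000009
0.66 [0.5663 0.0276] d [-0.0098  0.0094] dyaw -0.09999999999999964
0.76 [0.5575 0.0379] d [-0.0088  0.0104] dyaw -0.10000000000000053
0.86 [0.5498 0.0491] d [-0.0077  0.0112] dyaw -0.09999999999999964
0.96 [0.5432 0.061 ] d [-0.0066  0.0119] dyaw -0.09999999999999964
1.06 [0.5379 0.0736] d [-0.0053  0.0125] dyaw -0.10000000000000053
1.16 [0.5338 0.0865] d [-0.0041  0.013 ] dyaw -0.09999999999999964
1.26 [0.531  0.0999] d [-0.0028  0.0133] dyaw -0.10000000000000053
1.36 [0.5296 0.1134] d [-0.0014  0.0135] dyaw -0.09999999999999964
1.46 [0.5296 0.127 ] d [-0.0001  0.0136] dyaw -0.09999999999999964
1.56 [0.5309 0.1405] d [0.0013 0.0135] dyaw -0.10000000000000053
1.57 [0.531  0.1416] d [0.0002 0.0011] dyaw -0.008000000000000007
```

Emit:
{"method": "send_rows", "body": {"steps": [[1,-0.004,0.0015,0,0,0,0],[1,-0.003,0.0015,0,0,0,0],[1,-0.003,0.0015,0,0,0,0],[1,-0.003,0.0015,0,0,0,-0.02],[1,-0.004,0.002,0,0,0,-0.03],[1,-0.005,0.002,0,0,0,-0.04],[1,-0.006,0.003,0,0,0,-0.05],[1,-0.006,0.003,0,0,0,-0.05]]}}

```text
time_s: 5.35
position: [0.5995, 0.0017, 0.1832]
tcp_rot: [0.001, 0.31, 0.951, -0.0]
force: [4.2, -2.1, 1.9]
width: -0.001
gripper_force: 2.6
```

Emit:
{"method": "send_rows", "body": {"steps": [[1,-0.006,0.0035,0,0,0,-0.05],[1,-0.006,0.0035,0,0,0,-0.05],[1,-0.0055,0.004,0,0,0,-0.05],[1,-0.0055,0.004,0,0,0,-0.05],[1,-0.005,0.0045,0,0,0,-0.05],[1,-0.005,0.0045,0,0,0,-0.05],[1,-0.0045,0.005,0,0,0,-0.05],[1,-0.0045,0.005,0,0,0,-0.05],[1,-0.004,0.0055,0,0,0,-0.05],[1,-0.004,0.0055,0,0,0,-0.05]]}}

```text
time_s: 6.35
position: [0.5498, 0.0471, 0.1832]
tcp_rot: [0.001, 0.536, 0.844, 0.0]
force: [4.9, -3.8, 2.2]
width: 0.003
gripper_force: 2.5
```

Run:
```python
from h import *
np.set_printoptions(precision=4,suppress=True)
o=get_obs();print(o["position"],o["force"],"yaw",2*np.arctan2(o["tcp_rot"][2],o["tcp_rot"][1]),"phi from yaw",np.radians(164)-2*np.arctan2(o["tcp_rot"][2],o["tcp_rot"][1]))
```

```text
[0.5498 0.0471 0.1832] [ 4.8595 -3.7685  2.1617] yaw 2.01060961052121 phi from yaw 0.8517303627494903
```

Emit:
{"method": "send_rows", "body": {"steps": [[1,-0.0034,0.006,0,0,0,-0.05],[1,-0.0034,0.006,0,0,0,-0.05],[1,-0.0028,0.0063,0,0,0,-0.05],[1,-0.0026,0.0063,0,0,0,-0.05],[1,-0.0022,0.0065,0,0,0,-0.05],[1,-0.002,0.0065,0,0,0,-0.05],[1,-0.0015,0.0067,0,0,0,-0.05],[1,-0.0013,0.0067,0,0,0,-0.05],[1,-0.0008,0.0068,0,0,0,-0.05],[1,-0.0006,0.0068,0,0,0,-0.05]]}}

```text
time_s: 7.35
position: [0.5288, 0.1115, 0.1831]
tcp_rot: [0.001, 0.728, 0.685, 0.0]
force: [1.4, -5.2, 2.8]
width: 0.001
gripper_force: 2.5
```

Emit:
{"method": "send_rows", "body": {"steps": [[1,0,0.005,0,0,0,-0.04],[1,0,0.005,0,0,0,-0.04],[1,0.0003,0.004,0,0,0,-0.03],[1,0,0,0,0,0,0]]}}

```text
time_s: 7.75
position: [0.5288, 0.1258, 0.1829]
tcp_rot: [0.0, 0.764, 0.645, 0.0]
force: [-0.5, -0.3, -0.2]
width: 0.001
gripper_force: 0.3
```

Emit:
{"method": "send_rows", "body": {"steps": [[1,0.0002,0.0025,0,0,0,-0.02],[1,0.0002,0.0025,0,0,0,-0.02],[1,0.0002,0.002,0,0,0,-0.02],[1,0.0002,0.002,0,0,0,-0.015]]}}

```text
time_s: 8.15
position: [0.5295, 0.1346, 0.1826]
tcp_rot: [0.0, 0.788, 0.616, -0.0]
force: [-2.9, -3.9, 3.4]
width: 0.003
gripper_force: 2.5
```

Emit:
{"method": "send_rows", "body": {"steps": [[1,0.0003,0.0015,0,0,0,-0.01],[1,0.0003,0.0015,0,0,0,-0.01],[1,0.0002,0.001,0,0,0,-0.01]]}}

```text
time_s: 8.45
position: [0.5302, 0.1386, 0.1825]
tcp_rot: [-0.0, 0.797, 0.604, -0.0]
force: [-3.7, -4.2, 2.5]
width: -0.004
gripper_force: 2.5
```

Emit:
{"method": "send_rows", "body": {"steps": [[1,0.0002,0.001,0,0,0,0],[1,0.0002,0.001,0,0,0,0]]}}

```text
time_s: 8.65
position: [0.5306, 0.1405, 0.1825]
tcp_rot: [-0.0, 0.797, 0.604, -0.0]
force: [-2.7, -4.7, 2.4]
width: 0.0
gripper_force: 2.5
```

Emit:
{"method": "send_rows", "body": {"steps": [[1,0.0002,0.001,0,0,0,0],[1,0.0001,0.0007,0,0,0,0]]}}

```text
time_s: 8.85
position: [0.5308, 0.1417, 0.1825]
tcp_rot: [0.0, 0.797, 0.604, -0.001]
force: [-3.1, -12.2, 4.3]
width: 0.001
gripper_force: 6.5
```

Emit:
{"method": "send_rows", "body": {"steps": [[1,0.0001,0.0007,0,0,0,0],[1,0.0001,0.0005,0,0,0,0]]}}

```text
time_s: 9.05
position: [0.5308, 0.1418, 0.1825]
tcp_rot: [0.001, 0.797, 0.604, -0.002]
force: [-5.0, -19.0, 6.5]
width: 0.0
gripper_force: 10.2
```

The stop is reached: the force rises with no further motion (about 20 N). Backing off and looking from above.

Emit:
{"method": "send_rows", "body": {"steps": [[1,-0.002,-0.008,0,0,0,0],[1,-0.004,-0.015,0,0,0,0],[1,0,-0.02,0.03,0,0,0],[1,0.005,-0.015,0.03,0,0,0],[1,0.01,-0.01,0.03,0,0,0],[1,0.01,-0.005,0.03,0,0,0],[1,0.01,0,0.03,0,0,0],[1,0,0,0.03,0,0,0],[1,0,0,0.03,0,0,0],[1,0,0,0,0,0,0]]}}

```text
time_s: 10.05
position: [0.5611, 0.0701, 0.3962]
tcp_rot: [0.001, 0.797, 0.605, 0.003]
force: [0.4, -0.2, 0.5]
width: -0.001
gripper_force: 0.0
```

Run:
```python
from h import *
np.set_printoptions(precision=4,suppress=True)
c=camera("wrist"); np.savez("w4.npz",**c); o=get_obs(); print(o["position"],o["force"],o["time_s"])
q=[proj(c,p) for p in ([.6655,.1207,.165],[.5357,.1578,.201])];print(q)
x,y=((q[0]+q[1])/2).astype(int); x0=max(x-130,0);y0=max(0,y-97); print(x0,y0)
cv2.imwrite("pics/w4.png",cv2.resize(c["pixels"][y0:y0+195,x0:x0+260],None,fx=3,fy=3,interpolation=cv2.INTER_CUBIC))
```

```text
[0.5611 0.0702 0.3941] [ 0.6844 -0.2538 -1.0398] 10.1
[array([362.8351, 107.0769]), array([228.1406, 106.1694])]
165 9
```

View pics/w4.png

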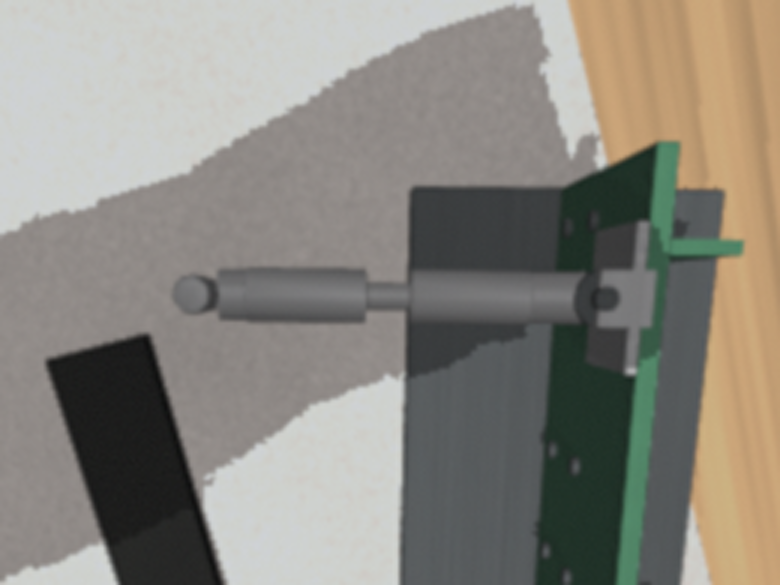

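The hook is fully out. In crop pixels (/3 + (165,9)) the post top is at (190,293), the groove spans columns 367–411 on row 295, and the hinge pin is at (606,298).

Run:
```python
from h import *
np.set_printoptions(precision=4,suppress=True)
c=dict(np.load("w4.npz")); P=lambda x,y,z:onz(c,(x/3+165,y/3+9),z)
post=P(190,293,.201); g1=P(367,295,.167);g2=P(411,295,.167);h=P(606,298,.18);e=P(219,294,.17)
d=(h-post)[:2];n=np.linalg.norm(d);d/=n
print(post,g1,g2,(g1+g2)/2,np.linalg.norm(g1-g2),h,n,"dir deg",np.degrees(np.arctan2(d[1],d[0])))
g=(g1+g2)/2; print("groove from post",(g-post)[:2]@d,"perp",(g-post)[:2]@[-d[1],d[0]],"e",e)
s=camera("scene");sd=camera("side")
```

```text
[0.5357 0.1573 0.201 ] [0.5897 0.1416 0.167 ] [0.6043 0.1375 0.167 ] [0.597  0.1395 0.167 ] 0.015164424317676006 [0.6659 0.1194 0.18  ] 0.13555483365323345 dir deg -16.261620521499538
groove from post 0.06383667077015678 perp 9.233019184419489e-05 e [0.5411 0.1555 0.17  ]
```

Emit:
{"method": "send_rows", "body": {"steps": [[-0.3,0,-0.03,0,0,0,0],[-0.3,-0.005,-0.04,0,0,0,0],[-0.3,-0.01,-0.045,0,0,0,0],[-0.3,-0.01,-0.045,0,0,0,0.05],[-0.3,-0.01,-0.045,0,0,0,0.05],[-0.3,-0.015,-0.045,0,0,0,0.05],[-0.3,-0.015,-0.045,0,0,0,0.05],[-0.3,-0.015,-0.045,0,0,0,0],[-0.3,-0.015,-0.045,0,0,0,0],[-0.3,0,-0.045,0,0,0,0]]}}

```text
time_s: 11.2
position: [0.4631, -0.361, 0.3927]
tcp_rot: [-0.0, 0.732, 0.681, -0.0]
force: [2.4, -0.2, 0.7]
width: 0.654
gripper_force: 0.0
```

Emit:
{"method": "send_rows", "body": {"steps": [[-0.3,0,-0.02,0,0,0,0],[-0.3,0,0,0,0,0,0]]}}

```text
time_s: 11.4
position: [0.4644, -0.3819, 0.3902]
tcp_rot: [-0.002, 0.733, 0.68, -0.0]
force: [0.5, 0.1, -0.7]
width: 0.648
gripper_force: 0.0
```

Run:
```python
from h import *
np.set_printoptions(precision=4,suppress=True)
c=camera("wrist"); np.savez("w5.npz",**c); o=get_obs(); print(o["position"],o["tcp_rot"],o["width"],o["time_s"])
q=proj(c,[.472,-.329,.142]);print(q)
x,y=q.astype(int); x0=max(x-130,0);y0=max(0,y-97); print(x0,y0)
cv2.imwrite("pics/w5.png",cv2.resize(c["pixels"][y0:y0+195,x0:x0+260],None,fx=3,fy=3,interpolation=cv2.INTER_CUBIC))
```

```text
[ 0.4648 -0.3804  0.3908] [-0.0014  0.7327  0.6805 -0.0001] 0.6519421995717803 11.45
[284.2577 129.2701]
154 32
```

View pics/w5.png

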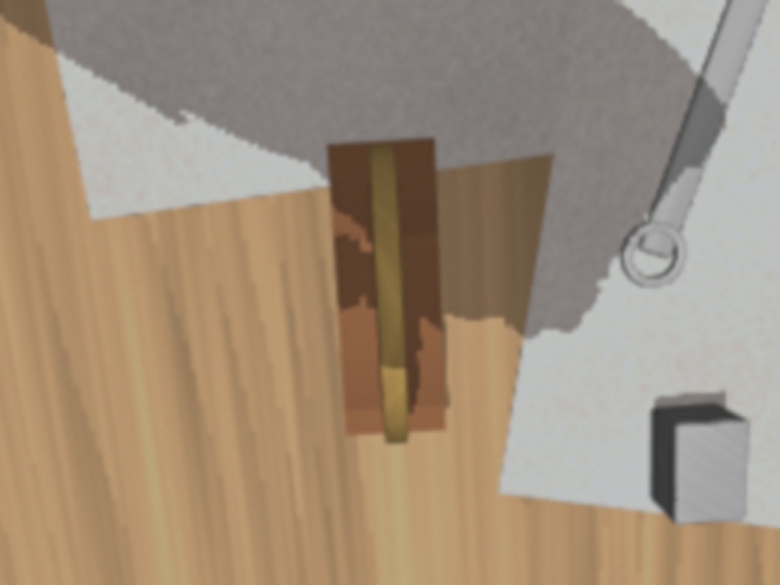

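The big ring stands upright in its cradle, running from crop (383,147) to (396,440). The cradle's top corners are at (329,145), (434,138), (445,430) and (347,434).

Run:
```python
from h import *
np.set_printoptions(precision=4,suppress=True)
c=dict(np.load("w5.npz")); P=lambda x,y,z:onz(c,(x/3+154,y/3+32),z)
q=np.array([P(*p,.04) for p in ((329,145),(434,138),(445,430),(347,434))]); print(q,q.mean(0))
l=(q[0]+q[1]-q[2]-q[3])/2; w=(q[1]+q[2]-q[0]-q[3])/2; print(np.linalg.norm(l),np.linalg.norm(w),"y-axis deg",np.degrees(np.arctan2(l[1],l[0])))
m=q.mean(0); u=proj(c,[m[0],m[1],.142]); print("ring top crop px",(u-[154,32])*3)
for v in (200,300,380):  # ring centre columns near the top
    row=c["pixels"][int(v/3+32)]; hs=cv2.cvtColor(row[None],cv2.COLOR_BGR2HSV)[0]; k=np.where((hs[:,0]>18)&(hs[:,0]<32)&(hs[:,1]>110))[0]; k=k[(k>270)&(k<295)]; print(v,(k.mean()-154)*3+1 if len(k) else None)
o=get_obs();print(o["position"],"yaw",np.degrees(2*np.arctan2(o["tcp_rot"][2],o["tcp_rot"][1])))
print("ringtop at z.142", P((u[0]-154)*3*0+391,(u[1]-32)*3,.142))
```

```text
[[ 0.4496 -0.2698  0.04  ]
 [ 0.4965 -0.2704  0.04  ]
 [ 0.4942 -0.4021  0.04  ]
 [ 0.4467 -0.4006  0.04  ]] [ 0.4718 -0.3357  0.04  ]
0.131303016112206 0.04719043642102658 y-axis deg 88.87325308958047
ring top crop px [391.3844 310.4141]
200 383.5
300 389.5
380 394.0
[ 0.4648 -0.3804  0.3908] yaw 85.77121351879622
ringtop at z.142 [ 0.4716 -0.3357  0.142 ]
```

Emit:
{"method": "send_rows", "body": {"steps": [[-0.3,0.007,0.022,-0.03,0,0,0.054],[-0.3,0,0.023,-0.03,0,0,0],[-0.3,0,0,-0.04,0,0,0],[-0.3,0,0,-0.04,0,0,0],[-0.3,0,0,-0.04,0,0,0],[-0.3,0,0,-0.03,0,0,0],[-0.3,0,0,-0.02,0,0,0],[-0.3,0,0,0,0,0,0],[-0.3,0,0,0,0,0,0]]}}

```text
time_s: 12.35
position: [0.4719, -0.3383, 0.1697]
tcp_rot: [-0.0, 0.716, 0.698, 0.0]
force: [0.5, 0.0, 0.7]
width: 0.65
gripper_force: 0.0
```

Emit:
{"method": "send_rows", "body": {"steps": [[-0.3,0,0.002,-0.015,0,0,0],[-0.3,0,0,-0.015,0,0,0],[-0.3,0,0,-0.014,0,0,0],[-0.3,0,0,0,0,0,0],[0.3,0,0,0,0,0,0],[0.6,0,0,0,0,0,0],[1,0,0,0,0,0,0],[1,0,0,0,0,0,0],[1,0,0,0,0,0,0],[1,0,0,0,0,0,0]]}}

```text
time_s: 13.35
position: [0.4727, -0.3376, 0.1261]
tcp_rot: [0.001, 0.716, 0.698, 0.0]
force: [-0.4, -0.3, 7.4]
width: 0.038
gripper_force: 61.0
```

Emit:
{"method": "send_rows", "body": {"steps": [[1,0,0,0.005,0,0,0],[1,0,0,0.01,0,0,0],[1,0,0,0.01,0,0,0],[1,0,0,0.01,0,0,0],[1,0,0,0,0,0,0]]}}

```text
time_s: 13.85
position: [0.4727, -0.3378, 0.1619]
tcp_rot: [0.001, 0.716, 0.698, 0.0]
force: [-0.4, -0.4, -5.4]
width: 0.037
gripper_force: 59.5
```

Run:
```python
from h import *
o=get_obs();print(o["position"],o["force"],o["torque"],o["width"],o["gripper_force"])
ims=[]
for n,(x,y) in (("wrist",(270,260)),("side",(275,280)),("scene",(254,165))):
    c=camera(n); np.savez(n+"6.npz",**c)
    if n=="wrist": a=cv2.resize(c["pixels"],(400,300))
    else: a=cv2.resize(c["pixels"][y-55:y+45,x-65:x+68],(400,300),interpolation=cv2.INTER_CUBIC)
    ims.append(a)
ims.append(ims[0]*0); cv2.imwrite("pics/g6.png",np.vstack([np.hstack(ims[:2]),np.hstack(ims[2:])]))
```

```text
[ 0.47272971 -0.33777126  0.16191343] [-0.39019288 -0.42562289 -5.4124456 ] [-0.0128941  -0.03150393  0.04274231] 0.03729886474533298 59.47223933413625
```

View pics/g6.png

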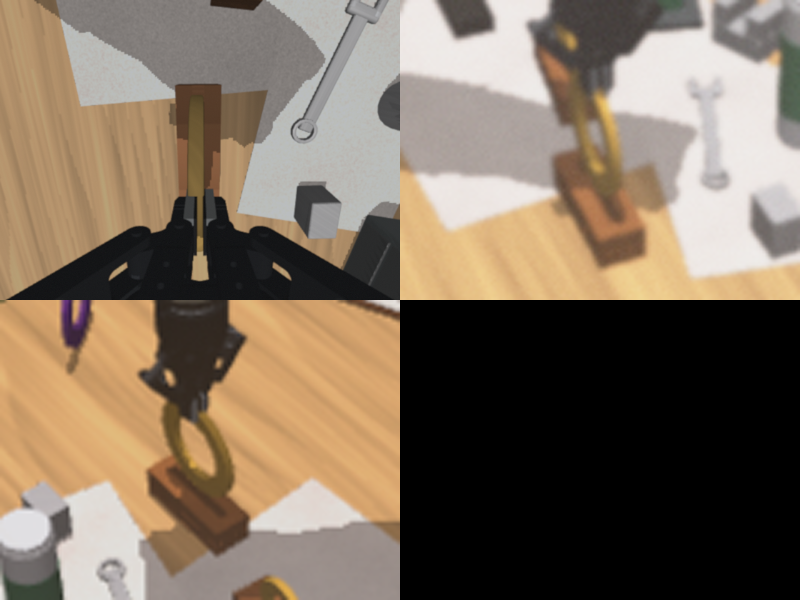

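The pictures show the ring held at its top and lifted clear of the cradle slot. The measured weight is 5.4 N, as expected. Next I carry it high to a point 60 mm in front of the post.

Emit:
{"method": "send_rows", "body": {"steps": [[1,0,0,0.02,0,0,0],[1,0,0,0.03,0,0,0],[1,0,0.01,0.03,0,0,0],[1,0,0.02,0.03,0,0,0],[1,0,0.03,0.02,0,0,-0.04],[1,0,0.035,0.01,0,0,-0.05],[1,0,0.04,0,0,0,-0.05],[1,0,0.04,0,0,0,-0.05],[1,0,0.04,0,0,0,-0.05],[1,0,0.04,0,0,0,-0.017]]}}

```text
time_s: 15.0
position: [0.4716, -0.0807, 0.2997]
tcp_rot: [-0.0, 0.8, 0.6, -0.0]
force: [0.8, -0.0, -5.7]
width: 0.039
gripper_force: 59.5
```

Emit:
{"method": "send_rows", "body": {"steps": [[1,0,0.04,0,0,0,0],[1,0,0.04,0,0,0,0],[1,0,0.04,0,0,0,0],[1,0.002,0.04,0,0,0,0],[1,0.002,0.04,0,0,0,0],[1,0.002,0.03,0,0,0,0],[1,0,0.02,0,0,0,0],[1,0,0.01,0,0,0,0],[1,0,0,0,0,0,0],[1,0,0,0,0,0,0]]}}

```text
time_s: 16.0
position: [0.478, 0.1771, 0.2999]
tcp_rot: [0.0, 0.8, 0.601, -0.0]
force: [-0.6, -0.2, -5.2]
width: 0.038
gripper_force: 59.5
```

```bash
cat > st.py <<'E'
from h import *
np.set_printoptions(precision=4,suppress=True)
o=get_obs();r=o["tcp_rot"];p=o["position"];d=np.array([np.cos(np.radians(-16.2)),np.sin(np.radians(-16.2))])
v=p[:2]-[.5357,.1573]
print(p,o["force"],o["width"],"yaw",np.degrees(2*np.arctan2(r[2],r[1])),"along",v@d,"perp",v@[-d[1],d[0]],o["time_s"])
E
python3 st.py
```

```text
[0.478  0.1771 0.2999] [-0.5965 -0.2416 -5.2305] 0.03813941904790726 yaw 73.82373498083183 along -0.060926609023023014 perp 0.0028938185629653543 16.0
```

Emit:
{"method": "send_rows", "body": {"steps": [[1,-0.001,-0.004,-0.015,0,0,0],[1,0,0,-0.02,0,0,0],[1,0,0,-0.02,0,0,0],[1,0,0,-0.015,0,0,0],[1,0,0,-0.005,0,0,0],[1,0,0,0,0,0,0],[1,0,0,0,0,0,0]]}}

```text
time_s: 16.7
position: [0.4774, 0.1734, 0.2259]
tcp_rot: [0.0, 0.8, 0.6, 0.0]
force: [0.7, 0.1, -5.7]
width: 0.036
gripper_force: 59.5
```

```bash
python3 st.py
python3 - <<'E'
from h import *
ims=[]
for n,(x,y) in (("side",(285,190)),("scene",(295,240))):
    c=camera(n); ims.append(cv2.resize(c["pixels"][y-75:y+75,x-50:x+50],(400,600),interpolation=cv2.INTER_CUBIC))
cv2.imwrite("pics/t7.png",np.hstack(ims))
E
```

```text
[0.4774 0.1734 0.2259] [ 0.7101  0.1332 -5.6552] 0.03588456619452285 yaw 73.79507649254992 along -0.060461615565911 perp -0.0007846264720136296 16.7
```

Emit:
{"method": "send_rows", "body": {"steps": [[1,0.0096,-0.0028,0,0,0,0],[1,0.0096,-0.0028,0,0,0,0],[1,0.0096,-0.0028,0,0,0,0],[1,0.0096,-0.0028,0,0,0,0],[1,0.0096,-0.0028,0,0,0,0],[1,0.0096,-0.0028,0,0,0,0],[1,0,0,0,0,0,0]]}}

```text
time_s: 17.5
position: [0.5358, 0.1565, 0.2247]
tcp_rot: [0.0, 0.8, 0.6, -0.0]
force: [0.0, -0.2, -5.7]
width: 0.036
gripper_force: 59.5
```

Emit:
{"method": "send_rows", "body": {"steps": [[1,0.0096,-0.0028,0,0,0,0],[1,0.0096,-0.0028,0,0,0,0],[1,0.0096,-0.0028,0,0,0,0],[1,0.0096,-0.0028,0,0,0,0],[1,0.0096,-0.0028,0,0,0,0],[1,0.0096,-0.0028,0,0,0,0],[1,0.003,-0.0008,0,0,0,0],[1,0,0,0,0,0,0]]}}

```text
time_s: 18.3
position: [0.5956, 0.1392, 0.2248]
tcp_rot: [-0.0, 0.8, 0.601, -0.0]
force: [-0.4, -0.3, -5.6]
width: 0.039
gripper_force: 59.5
```

```bash
python3 st.py
```

```text
[0.5956 0.1392 0.2248] [-0.4393 -0.2555 -5.621 ] 0.03858119635416701 yaw 73.81241924685607 along 0.06255494792025877 perp -0.0006836684741247032 18.3
```

Emit:
{"method": "send_rows", "body": {"steps": [[1,0.001,0,-0.008,0,0,0],[1,0,0,-0.01,0,0,0],[1,0,0,-0.01,0,0,0],[1,0,0,-0.006,0,0,0],[1,0,0,-0.003,0,0,0],[1,0,0,0,0,0,0]]}}

```text
time_s: 18.9
position: [0.596, 0.1393, 0.1877]
tcp_rot: [-0.0, 0.8, 0.601, -0.0]
force: [-0.0, -0.3, -5.9]
width: 0.037
gripper_force: 59.4
```

```bash
python3 st.py
python3 - <<'E'
from h import *
c=camera("wrist"); np.savez("w8.npz",**c); cv2.imwrite("pics/w8.png",cv2.resize(c["pixels"][120:310,155:410],None,fx=3,fy=3,interpolation=cv2.INTER_CUBIC))
E
```

```text
[0.596  0.1393 0.1877] [-0.0247 -0.3342 -5.8678] 0.03685614139566665 yaw 73.834939443658 along 0.06287806224144513 perp -0.00043811770308707296 18.9
```

View pics/w8.png

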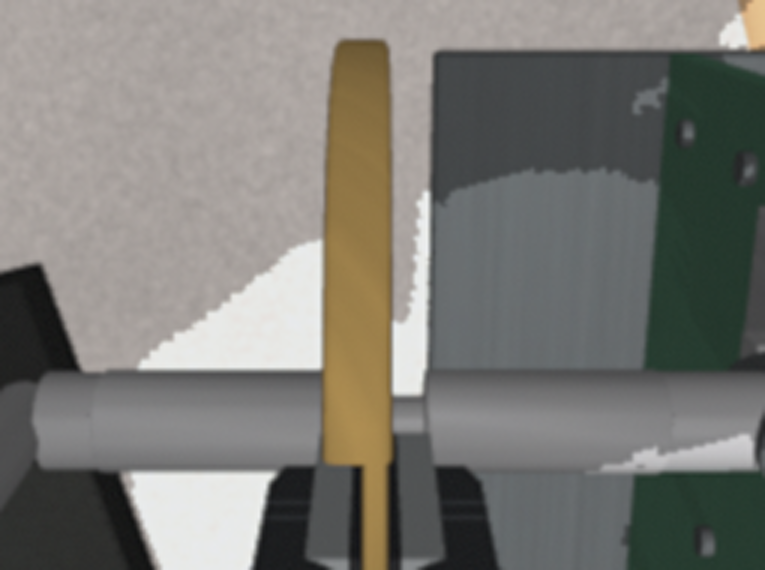

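Run:
```python
from h import *
from scipy.optimize import brentq
np.set_printoptions(precision=4,suppress=True)
c=dict(np.load("w8.npz")); px=lambda x,y:(x/3+155,y/3+120)
d=np.array([np.cos(np.radians(-16.2)),np.sin(np.radians(-16.2)),0]);n=np.array([-d[1],d[0],0]);p0=np.array([.5357,.1573,0])
al=lambda q:(q-p0)@d
print("groove right edge along",al(onz(c,px(428,415),.168)),"thick-arm near end",al(onz(c,px(38,420),.17)))
C=np.array([.596,.1393,.1877-.046])+.001*n
for x,y in ((391,150),(391,250),(391,400),(328,150),(325,250),(323,400)):
    o,v=ray(c,px(x,y))
    def f(a):
        q=o+v*((a-al(o))/(v@d)); return np.hypot((q-C)@n,q[2]-C[2])-.062
    A=np.linspace(.03,.1,1401);F=[f(a) for a in A]
    print((x,y),[round(brentq(f,A[i],A[i+1]),4) for i in range(1400) if F[i]*F[i+1]<0])
```

```text
groove right edge along 0.0714275549922538 thick-arm near end 0.004804179030463164
(391, 150) [0.0646, 0.0661]
(391, 250) [0.0645, 0.0664]
(391, 400) [0.0644, 0.0665]
(328, 150) [0.0512, 0.0553]
(325, 250) [0.0497, 0.0552]
(323, 400) [0.0491, 0.0551]
```

The ring's faces are at crop columns 323 and 391, and the groove's right edge is at 428. So the ring's middle is about 3–4 mm short of the groove's middle. I'll shift it 3 mm towards the panel, then lower it slowly and watch the force.

Emit:
{"method": "send_rows", "body": {"steps": [[1,0.0015,-0.0004,0,0,0,0],[1,0.0015,-0.0004,0,0,0,0],[1,0,0,-0.002,0,0,0],[1,0,0,-0.002,0,0,0],[1,0,0,-0.001,0,0,0],[1,0,0,0,0,0,0]]}}

```text
time_s: 19.55
position: [0.5991, 0.1385, 0.1828]
tcp_rot: [-0.0, 0.8, 0.601, -0.0]
force: [1.0, -0.6, -4.7]
width: 0.035
gripper_force: 59.4
```

Emit:
{"method": "send_rows", "body": {"steps": [[1,0,0,-0.001,0,0,0],[1,0,0,0,0,0,0]]}}

```text
time_s: 19.75
position: [0.5992, 0.1386, 0.182]
tcp_rot: [-0.0, 0.8, 0.601, -0.0]
force: [-0.2, 0.5, -4.9]
width: 0.043
gripper_force: 59.4
```

Emit:
{"method": "send_rows", "body": {"steps": [[1,0,0,-0.001,0,0,0],[1,0,0,0,0,0,0]]}}

```text
time_s: 19.95
position: [0.5992, 0.1385, 0.1809]
tcp_rot: [-0.0, 0.8, 0.601, -0.0]
force: [-0.0, -0.1, -5.4]
width: 0.031
gripper_force: 59.4
```

No contact yet, and it is already below the perch height. Continuing in small steps.

Emit:
{"method": "send_rows", "body": {"steps": [[1,0,0,-0.001,0,0,0],[1,0,0,0,0,0,0]]}}

```text
time_s: 20.15
position: [0.5992, 0.1386, 0.1799]
tcp_rot: [-0.0, 0.8, 0.601, -0.0]
force: [-0.3, -0.6, -5.5]
width: 0.035
gripper_force: 59.4
```

Emit:
{"method": "send_rows", "body": {"steps": [[1,0,0,-0.001,0,0,0],[1,0,0,0,0,0,0]]}}

```text
time_s: 20.35
position: [0.5992, 0.1385, 0.1789]
tcp_rot: [-0.0, 0.8, 0.601, -0.0]
force: [0.5, 0.1, -5.5]
width: 0.037
gripper_force: 59.4
```

Emit:
{"method": "send_rows", "body": {"steps": [[1,0,0,-0.0005,0,0,0],[1,0,0,0,0,0,0]]}}

```text
time_s: 20.55
position: [0.5993, 0.1386, 0.1786]
tcp_rot: [0.0, 0.8, 0.601, 0.0]
force: [-0.5, -0.0, -3.9]
width: 0.04
gripper_force: 59.7
```

Emit:
{"method": "send_rows", "body": {"steps": [[1,0,0,-0.0005,0,0,0],[1,0,0,0,0,0,0]]}}

```text
time_s: 20.75
position: [0.5993, 0.1386, 0.1784]
tcp_rot: [0.0, 0.8, 0.601, 0.0]
force: [-1.3, 0.0, 0.6]
width: 0.036
gripper_force: 60.2
```

```bash
python3 st.py
```

```text
[0.5993 0.1386 0.1784] [-1.2834  0.0221  0.6276] 0.035890894104190184 yaw 73.82937966419566 along 0.06633112673404103 perp -0.00022851034776788168 20.75
```

The ring is seated: its weight is carried at TCP z 0.178, where 0.182 would mean perched. Releasing gently with a partial opening.

Emit:
{"method": "send_rows", "body": {"steps": [[0.9,0,0,0,0,0,0],[0.85,0,0,0,0,0,0],[0.75,0,0,0,0,0,0],[0.6,0,0,0,0,0,0],[0.4,0,0,0,0,0,0],[0.3,0,0,0,0,0,0],[0.3,0,0,0,0,0,0]]}}

```text
time_s: 21.45
position: [0.5993, 0.1386, 0.1781]
tcp_rot: [-0.0, 0.8, 0.601, 0.0]
force: [-0.7, -0.5, 0.5]
width: 0.351
gripper_force: 0.0
```

Emit:
{"method": "send_rows", "body": {"steps": [[0.3,0,0,0.005,0,0,0],[0.3,0,0,0.01,0,0,0],[0.3,0,0,0.02,0,0,0],[0.3,0,0,0.03,0,0,0],[0.3,0,-0.01,0.04,0,0,0],[0.3,0,-0.03,0.04,0,0,0],[0.3,-0.01,-0.03,0.04,0,0,0],[0.3,-0.01,0,0.04,0,0,0],[0.3,0,0,0,0,0,0],[0.3,0,0,0,0,0,0]]}}

```text
time_s: 22.45
position: [0.5798, 0.0691, 0.4037]
tcp_rot: [0.001, 0.8, 0.601, 0.001]
force: [-0.8, 0.1, -0.3]
width: 0.349
gripper_force: 0.0
```

```bash
python3 st.py
python3 - <<'E'
from h import *
from scipy.optimize import brentq
c=camera("wrist"); np.savez("w9.npz",**c)
s=camera("scene");np.savez("s9.npz",**s);sd=camera("side")
G=np.array([.597,.1395]);u,v=proj(c,[G[0],G[1],.193]); print("expect ring top px",u,v)
h=cv2.cvtColor(c["pixels"],cv2.COLOR_BGR2HSV); m=cv2.inRange(h,(15,90,40),(34,255,255))
k,l,st,ce=cv2.connectedComponentsWithStats(m)
for i in range(1,k):
    if st[i,4]>150: print(st[i],ce[i])
i=[i for i in range(1,k) if abs(ce[i][0]-u)<15 and abs(ce[i][1]-v)<80 and st[i,4]>150]
for i in i:
    for r in range(st[i,1],st[i,1]+st[i,3],6):
        k2=np.where(l[r]==i)[0]; print(r,k2.min(),k2.max())
d=np.array([np.cos(np.radians(-16.2)),np.sin(np.radians(-16.2))])
print("groove edges px",[proj(c,[*(G+t*d),.165]) for t in(-.0075,.0075)],"ring edges at top seated z.1935",[proj(c,[*(G+t*d),.1935]) for t in(-.005,.005)],"perched",proj(c,[*G,.198]))
E
```

```text
[0.5798 0.0691 0.4037] [-0.7647  0.0741 -0.2832] 0.34932394322330335 yaw 73.81736343348669 along 0.06696104808530862 perp -0.07241707010566296 22.45
expect ring top px 276.63357826994525 111.38704331603333
[    0     0   181   420 36076] [ 64.52965961 198.94586429]
[  337     0   205   403 46360] [459.01781708 164.08047886]
[271  52  10 112 945] [275.95767196 105.71640212]
[270 265  14  54 530] [276.41132075 291.46981132]
[ 289  341   32   48 1104] [306.7490942  364.29076087]
[231 357  40  35 943] [249.61399788 375.45599152]
[116 373  21  24 166] [126.13855422 384.06626506]
[150 386  30  34 470] [167.98085106 407.34680851]
[383 405  28  15 293] [394.47098976 413.05802048]
52 274 278
58 272 279
64 272 280
70 272 280
76 272 280
82 272 280
88 272 280
94 272 280
100 272 280
106 272 280
112 272 280
118 272 280
124 272 280
130 272 280
136 272 280
142 273 279
148 273 279
154 273 279
160 273 279
groove edges px [array([269.7178001 , 111.00198841]), array([283.83074691, 111.01001554])] ring edges at top seated z.1935 [array([271.5484816 , 111.39151956]), array([281.71280757, 111.39726846])] perched [276.60600786 111.46149565]
```

```bash
python3 -c "
from bench import *
print(sign_off())"
```

```text
the job is handed in; nothing more can be done
None
```

The hook is swung out to its stop, the larger brass ring is seated in the groove of its arm, the gripper is well clear, and the job is handed in at about 22.6 s; the highest force I read on the hook was about 20 N, at the stop.

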